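# Hang the lift-off door back on the standards cabinet

### The arm

A 7-joint arm with a two-finger parallel gripper is mounted at the origin on a cart in front of the work surface, level with it; the furniture and walls round the work are solid. World frame = base frame: x ahead of the robot, y to its left, z up, the work surface at z = 0. Lengths are in m, angles in degrees, forces in N, time in s.
With the tool pointing down it reaches from about 0.425 to 0.875 m from the base axis. Payload 4.7 kg.
Tool frame: the origin (TCP) lies at the very end of the fingers, on their centre line; the grasp point (between the pads) lies 19 mm behind it; z points along the fingers, y is the line along which they close (so a half turn about z gives the same grasp; the last joint's range is limited). The gripper opens to 87 mm and grips with 3 to 60 N. Pads are 19 mm wide; open, the fingers measure 117 mm over their backs; the gripper's body (75 mm by 190 mm) begins 51 mm behind the grasp point.
Start: joints at [-73.791, 18.392, -4.016, 83.108, 1.295, 78.541, -3.26], TCP at [0.173, 0.627, 0.223] pointing down, gripper open.
Joint ranges: [-163.93, 163.93], [-17.29, 119.83], [-79.2, 71.16], [3.27, 140.29], [-89.18, 269.18], [5.43, 117.66], [-154.24, 154.24]. Speed limits (degrees/s): [147.25, 147.25, 180, 180, 180, 180, 180].

### API

Orientations are given as [roll, pitch, yaw] about the fixed x, y, z axes, in that order (R = Rz(yaw) Ry(pitch) Rx(roll)).
In Python, from cell import get_obs, read_camera, sign_off, silhouettes gives the robot as it stands.
- The arm moves only by the tool play_rows, never from a script. Its argument "steps" is a list that holds one entry, the list of rows, each a list of 7 numbers: the shift along the tool's x, y, z in m, then the turn, a rotation vector about the tool's x, y, z in rad, then the finger opening in m, from 0 to 0.087. A call has 1 to 12 rows; each row shifts and turns the commanded pose from where the row before left it, along the tool's axes as they then stand; what a row does not reach is not made up. A row lasts 1/10 s, in which the tool goes at most 50 mm and 8.59 degrees, less where a joint would pass 70% of its speed; a pose out of reach is approached as far as the arm can. A call is refused whole if a number of a shift passes 0.05 or a number of a turn 0.15, either way. A call with a gripper value outside its range is refused whole. The fingers move at their own pace and stop on an object; "force" is the grip in N (left out, the last holds). Time passes only in rows, so rows that do not move let the fingers close. It gives the time, the measured TCP pose, the force, the opening and the grip force at its end, in the units of the state.
- get_obs(): the state, without advancing time (a new reading comes with each control period).
- read_camera(name): name is "side" or "top" or "wrist"; returns a dict with "frame" (420x560x3 uint8, red, green, blue), "intrinsics" (3x3 intrinsics, pixels), "k1" (the pictures are not rectified: a ray, as slopes to the right and down, at radius r is drawn at 1 + k1 r^2 times it, then the intrinsics apply), "view" (4x4, takes a point from world to camera coordinates). Camera axes: x right, y up, looking along -z (the intrinsics and any distortion apply to the point x, -y, -z); pixel columns grow to the right and rows downward; lengths in m; the calibration is good to about 2 mm. A picture is of the moment at which its call begins. There is no depth.
- sign_off(): hands the job in; it is judged then, once.
Trained networks look in the newest picture that a camera, given by its name, has taken for a name from the list of things; names that differ only in an ending like _2 or _b are one class to them, and where a whole thing is asked for, a point or a joint stands for the part that bears it (a point fixed in the world has none). Each returns a list of dicts, best first, with "p" (0 to 1); they miss things now and then, are a little off and sometimes report something else, mostly with a low value. They report only what shows in the picture. A call takes as long as a camera call.
- silhouettes(camera, name): "pixels" (420x560 bool, what is visible of it) and "extent" ([left, top, right, bottom] in pixels, round what is visible of it).
The state is a dict: "time_s": time; "qpos": joint angles; "joint_velocities": joint speeds; "effort": joint torques, N m; "tool_pos": TCP position; "tool_rot": TCP orientation; "force": force on the tool from outside, world axes, zero at the start; "wrist_torque": the same for the moment, N m; "grip_width": finger opening in m; "grasp_force": force on a finger pad.
Only numpy, scipy, OpenCV 4.12 (cv2) and the standard library are available. Lean on these libraries where they do the work, as an engineer would, in place of code of your own. Each camera call takes 0.05 s, during which the arm holds its last target. There are 200 camera calls.

### The job

The little standards cabinet's door has been washed and stands in the wire draining rack. Lift it out, hang it back on the cabinet: with the door swung well open, feel for the two hinge pins and let both knuckles down over them, right down onto their shoulders, without ever forcing metal on metal; then swing the door gently shut against its seal and leave it. Do not disturb the other things on the bench.

Things in the scene. Friction and masses are not known exactly. Their poses are not given: they have to be found in the camera images.
- cabinet: Fixed white steel cabinet, open front, 90 deep x 200 wide x 190 high. Origin: centre of its underside; x points from the front into it, z up, the hinge is on its +y side. Front face at x = -45 mm. The shut door rests on a black rubber seal standing 9 mm proud of the front: upright strip at y = -52 to -64, level strips at z = 43 and 172, y = -64 to +19 mm.
- hinge_nominal (a point): On the cabinet front, x = -59, y = +52, z = 50 mm in its frame: nominal foot of the lower of two equal upright hinge pins on one vertical axis. The plate that carries them is screwed on through level slots: both pins may really stand up to 8 mm to either side along the cabinet's y (x and z are true). The plate is tight and does not shift.
- pin_upper (a point): Nominal foot of the upper pin, 85 mm above hinge_nominal, off by the same unknown amount. Each pin is 8 mm thick, 16 mm tall, points up (its top 1.5 mm tapers to 6 mm thick), and rises from a lug 17 mm wide, 10 mm thick, on which a knuckle comes to rest. Pin tops are at z = 66 and 151 mm, so the lower knuckle must come in from the front, under the upper lug (underside z = 125).
- door: Lift-off door: aluminium frame, clear pane; 10 thick (x) x 120 wide (y) x 150 high, 0.2 to 0.36 kg, upright in the rack's middle slot. Origin: middle of its bottom edge; -x is the outside, z up. Shut, it has the cabinet's yaw; open, a smaller yaw (turned clockwise from above), up to 120 degrees. Seated, its bottom edge is 30 mm above the bench; it swings easily and stays where left.
- knuckle (a point): On the door at y = +72, z = 20 mm in its frame: the lower end of the lower of two knuckles, on their axis. They are upright steel tubes at the door's +y edge, outside 19, bore 10.4 mm right through, 22 long, lower ends at z = 20 and 105 mm. Seated, this point is 50 mm above the cabinet's underside.
- top_edge (a point): Middle of the door's top edge (z = 150 mm in its frame). The top rail is plain, 10 thick, 36 high, 120 long: grip it across the thickness from above.
- pull (a point): Round steel pull knob, 17 mm wide, 16 mm proud, on the door's outside face at y = -52, z = 88 mm in its frame.
- rack: Fixed wire draining rack, 4 mm steel wire, 100 x 160 mm. Origin: centre of its underside. Three slots along its x axis at y = -56, 0, +56 mm, each between two wire loops 70 mm high, 76 mm long, 13 mm apart. The door stands in the middle slot, bottom edge 12 mm above the bench, knuckles toward the rack's +x.
- beaker: 50 mL glass beaker, 46 mm wide, 58 high, origin at the centre of its underside; leave it alone
- vial_3: screw-cap vial, 24 mm wide, 51 high, origin at the centre of its underside; leave it alone
- label_tape: roll of tape lying flat, 55 mm wide, 19 high; leave it alone
- timer: bench timer, 60 x 62 x 29 mm; leave it alone
- calculator: pocket calculator, 120 x 68 x 14 mm; leave it alone
- screwdriver: small screwdriver, 165 mm long, lying on the bench; leave it alone

How it is judged:
By the outcome, as a careful person would: the job done as asked, in the order asked, and still so for the second after the job is handed in, with the robot touching nothing.
It also fails if it takes over 72 s, if anything falls off the work surface, if the arm or the gripper's body presses on something with over 40 N, if the wrist force passes 120 N, or if a joint passes its speed limit or range.

## Working session

There is one attempt and no reset: what is moved stays moved. The work goes in short steps, Python scripts to look and compute and a tool call to move; the robot and the scene stay as the last step left them, time stands still between calls to the robot, and variables do not carry over. Pictures are saved under pics/ and viewed, at most 12 in all, crops included, and the job is handed in when it is done.

Besides the shell and the picture viewer there is one more tool, called after ">>>" by a JSON object that holds its "op" and its "data", one argument or row to a line. play_rows: Moves the arm, as the interface text tells. Its arguments: {"type":"object","properties":{"steps":{"type":"array","items":{"type":"array","items":{"type":"array","items":{"type":"number"}}}},"force":{"type":"number"}},"required":["steps"]}

```bash
ls; mkdir -p pics; cat > h.py <<'E'
import numpy as np, cv2
from cell import get_obs, read_camera, sign_off, silhouettes
E
python3 - <<'E'
from h import *
ims=[]
for n in ("side","top"):
    c=read_camera(n); cv2.imwrite(f"pics/{n}0.png",c["frame"][:,:,::-1])
    print(n,c["intrinsics"].tolist(),c["k1"],np.round(c["view"],4).tolist())
    for o in ("cabinet","door","rack","pull","knuckle","hinge_nominal"):
        try:
            for d in silhouettes(n,o)[:2]: print(o,round(d["p"],2),d["extent"],d["pixels"].sum())
        except Exception as e: print(o,e)
print(get_obs())
E
```

```text
pics
side [[500.53992059517645, 0.0, 287.5443723070845], [0.0, 500.53992059517645, 211.40314907622266], [0.0, 0.0, 1.0]] -0.08167255055690933 [[-0.9789, -0.2043, 0.0039, 0.4803], [0.1406, -0.66, 0.738, -0.1877], [-0.1482, 0.7229, 0.6748, -1.7086], [0.0, 0.0, 0.0, 1.0]]
cabinet 0.72 [266.1, 149.8, 305.9, 220.7] 2327
cabinet 0.64 [265.5, 282.4, 286.0, 305.1] 47
door 0.92 [256.3, 245.6, 302.7, 286.0] 1321
door 0.74 [264.8, 148.9, 304.4, 226.3] 2353
rack 0.72 [297.4, 245.0, 310.8, 259.9] 202
rack 0.5 [266.5, 282.1, 287.1, 304.3] 60
pull 0.72 [257.7, 251.8, 300.7, 284.0] 1221
knuckle 0.6 [256.0, 248.8, 306.3, 284.4] 1376
hinge_nominal 0.66 [267.0, 149.4, 305.6, 224.5] 2353
hinge_nominal 0.52 [322.5, 156.7, 354.1, 178.2] 303
top [[436.76160154461724, 0.0, 280.8956720060658], [0.0, 436.76160154461724, 207.5033741867108], [0.0, 0.0, 1.0]] -0.03959514221204879 [[0.012, -0.9998, 0.015, -0.0605], [0.9967, 0.0132, 0.0797, -0.5063], [-0.0799, 0.014, 0.9967, -1.5168], [0.0, 0.0, 0.0, 1.0]]
cabinet 0.8 [298.1, 177.3, 365.2, 216.1] 2257
door 0.79 [199.7, 190.4, 219.9, 232.6] 369
rack 0.62 [192.1, 20
[... 175 characters left out ...]
0.7, 'qpos': array([-73.79349114,  18.38889041,  -4.01787021,  83.10588042,
         1.29395054,  78.54014335,  -3.26016618]), 'joint_velocities': array([-0.02014712,  0.00748963,  0.06799426, -0.0303957 , -0.02337182,
       -0.06856928,  0.0344713 ]), 'effort': array([-4.19734497e-04, -4.90958118e+01, -4.03245147e-01, -3.12704659e+01,
       -6.37021917e-02,  3.35594499e-02,  2.42628369e-05]), 'tool_pos': array([0.17260984, 0.6267038 , 0.22263583]), 'tool_rot': array([1.79989836e+02, 1.05705404e-03, 1.64603555e+02]), 'force': array([ 0.26419327,  0.13741202, -0.42717071]), 'wrist_torque': array([-0.02010796,  0.01302414, -0.0668163 ]), 'grasp_force': 0.0, 'grip_width': 0.08696063512876426}
```

View pics/side0.png

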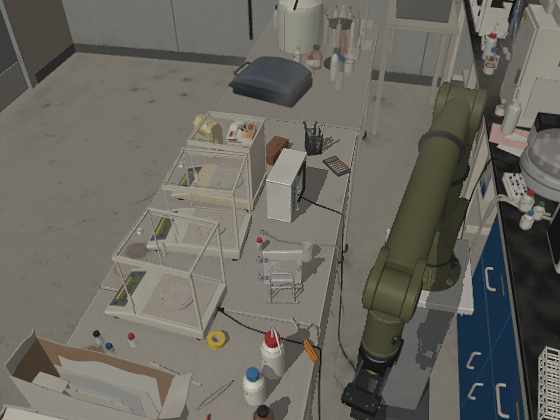

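View pics/top0.png

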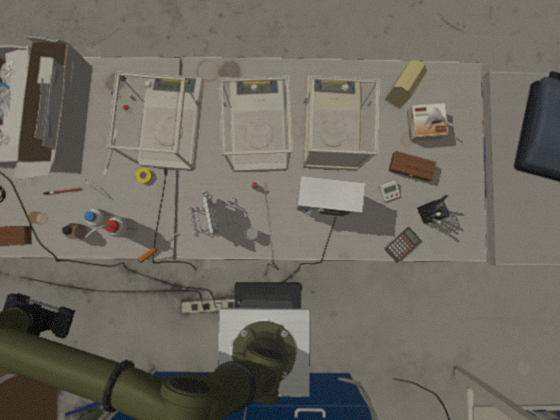

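```bash
cat >> h.py <<'E'
from scipy.optimize import least_squares
from scipy.spatial.transform import Rotation as Rn
def proj(c,P):
    P=np.atleast_2d(P); V=np.asarray(c["view"]); q=P@V[:3,:3].T+V[:3,3]
    s=np.c_[q[:,0],-q[:,1]]/-q[:,2:3]; s=s*(1+c["k1"]*(s**2).sum(1,keepdims=True))
    K=c["intrinsics"]; return s@K[:2,:2].T+K[:2,2]
def unproj(c,uv,z):
    def f(p): return (proj(c,[p[0],p[1],z])[0]-uv)
    return least_squares(f,[0.5,0]).x
E
python3 - <<'E'
from h import *
c=read_camera("top"); f=c["frame"][:,:,::-1]
a=cv2.resize(f[165:265,180:280],(400,400),interpolation=cv2.INTER_CUBIC)
b=cv2.resize(f[165:265,285:385],(400,400),interpolation=cv2.INTER_CUBIC)
s=read_camera("side"); g=s["frame"][:,:,::-1]
d=cv2.resize(g[140:320,240:360],(400,600),interpolation=cv2.INTER_CUBIC)
cv2.imwrite("pics/c1.png",np.hstack([np.vstack([a,b])[:800],]))
m=np.hstack([cv2.resize(np.vstack([a,b]),(300,600)),d]); cv2.imwrite("pics/c1.png",m)
print(unproj(c,[207,212],.16),[unproj(c,p,.19) for p in ([299,177],[365,181],[363,214],[298,209])])
E
```

```text
[0.47837088 0.18357705] [array([ 0.59066828, -0.10767504]), array([ 0.58102531, -0.31660521]), array([ 0.47642073, -0.30989264]), array([ 0.48948823, -0.10540867])]
```

View pics/c1.png

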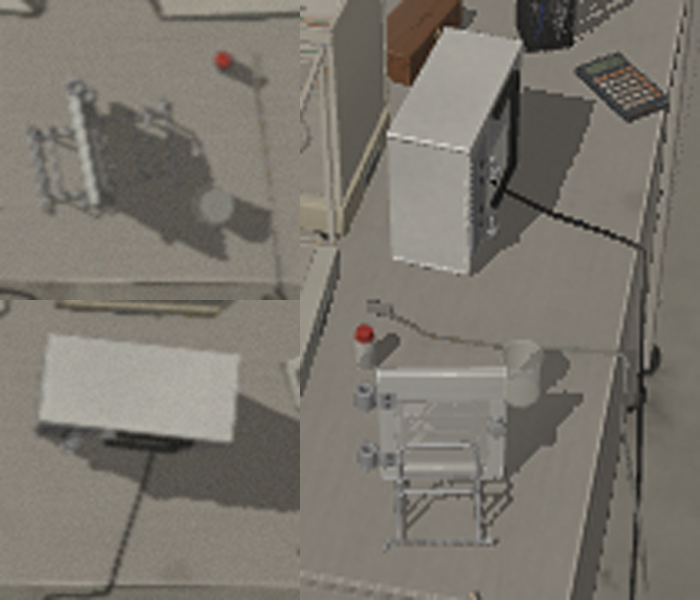

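The side view shows the door in the rack, its knuckles away from the robot (crop px 365,400 and 365,460) and its knob at 495,425. The beaker stands beside it (520,370). The cabinet's front faces the robot with yaw about -4° and its hinge at px ~490,190. I'll go above the rack with tool yaw 10°.

```bash
cat >> h.py <<'E'
def rows(p,yaw,n,w,start=None):
    """n rows from the present (or start=(pos,yaw)) tool-down pose to p,yaw; printed in tool axes"""
    if start is None:
        o=get_obs(); p0,y0=np.array(o["tool_pos"]),o["tool_rot"][2]
    else: p0,y0=np.array(start[0]),start[1]
    p=np.array(p); dy=yaw-y0; out=[]
    pc=p0.copy(); yc=y0
    for i in range(1,n+1):
        t=np.radians(yc); d=p0+(p-p0)*i/n-pc
        tx=np.array([np.cos(t),np.sin(t),0]); ty=np.array([np.sin(t),-np.cos(t),0])
        r=[round(float(v),4) for v in (d@tx,d@ty,-d[2])]; tz=round(float(-np.radians(dy/n)),4)
        out.append(r+[0,0,tz,w]); pc=pc+r[0]*tx+r[1]*ty-[0,0,r[2]]; yc-=np.degrees(tz)
    for k in range(0,n,12): print(str([out[k:k+12]]).replace(" ",""))
E
python3 - <<'E'
from h import *
rows([.45,.18,.33],10,20,.06)
E
```

```text
[[[-0.0193,-0.0178,-0.0054,0,0,0.1349,0.06],[-0.0215,-0.0151,-0.0053,0,0,0.1349,0.06],[-0.0234,-0.0121,-0.0054,0,0,0.1349,0.06],[-0.0248,-0.0088,-0.0054,0,0,0.1349,0.06],[-0.0257,-0.0054,-0.0054,0,0,0.1349,0.06],[-0.0262,-0.0019,-0.0053,0,0,0.1349,0.06],[-0.0263,0.0017,-0.0054,0,0,0.1349,0.06],[-0.0257,0.0051,-0.0054,0,0,0.1349,0.06],[-0.0249,0.0086,-0.0053,0,0,0.1349,0.06],[-0.0234,0.0119,-0.0054,0,0,0.1349,0.06],[-0.0217,0.0149,-0.0054,0,0,0.1349,0.06],[-0.0195,0.0177,-0.0053,0,0,0.1349,0.06]]]
[[[-0.0169,0.0201,-0.0054,0,0,0.1349,0.06],[-0.014,0.0222,-0.0054,0,0,0.1349,0.06],[-0.0109,0.0239,-0.0054,0,0,0.1349,0.06],[-0.0076,0.0252,-0.0053,0,0,0.1349,0.06],[-0.0042,0.026,-0.0054,0,0,0.1349,0.06],[-0.0006,0.0262,-0.0054,0,0,0.1349,0.06],[0.0029,0.0262,-0.0053,0,0,0.1349,0.06],[0.0064,0.0255,-0.0054,0,0,0.1349,0.06]]]
```

>>> {"op": "play_rows", "data": {
  "steps": [
    [[0,0,-0.05,0,0,0,0.06],[0,0,-0.05,0,0,0,0.06],[-0.025,-0.012,0,0,0,0.135,0.06],[-0.025,-0.01,0,0,0,0.135,0.06],[-0.025,-0.008,0,0,0,0.135,0.06],[-0.026,-0.002,0,0,0,0.135,0.06],[-0.026,0.002,0,0,0,0.135,0.06],[-0.026,0.005,0,0,0,0.135,0.06],[-0.025,0.009,0,0,0,0.135,0.06],[-0.023,0.012,0,0,0,0.135,0.06],[-0.022,0.015,0,0,0,0.135,0.06],[-0.02,0.018,0,0,0,0.135,0.06]]
  ]
}}

```text
time_s: 2.0
tool_pos: [0.3666, 0.444, 0.3228]
tool_rot: [180.0, -0.0, 86.9]
force: [-0.1, -0.8, 0.6]
grip_width: 0.0603
grasp_force: 0.0
```

>>> {"op": "play_rows", "data": {
  "steps": [
    [[-0.017,0.02,0,0,0,0.135,0.06],[-0.014,0.022,0,0,0,0.135,0.06],[-0.011,0.024,0,0,0,0.135,0.06],[-0.008,0.025,0,0,0,0.135,0.06],[-0.004,0.026,0,0,0,0.135,0.06],[0,0.026,0,0,0,0.135,0.06],[0.003,0.026,0,0,0,0.135,0.06],[0.006,0.026,0,0,0,0.135,0.06],[0,0,0,0,0,0.135,0.06],[0,0,0,0,0,0.135,0.06],[0,0,0,0,0,0,0.06]]
  ]
}}

```text
time_s: 3.1
tool_pos: [0.52, 0.3016, 0.3226]
tool_rot: [-180.0, -0.0, 9.9]
force: [-0.5, -0.0, -0.2]
grip_width: 0.06
grasp_force: 0.0
```

```bash
python3 - <<'E'
from h import *
c=read_camera("wrist"); cv2.imwrite("pics/w1.png",c["frame"][:,:,::-1])
V=np.array(c["view"]); print("cam",-V[:3,:3].T@V[:3,3], c["k1"],c["intrinsics"][0])
for o in ("door","knuckle","rack"):
  for d in silhouettes("wrist",o)[:2]: print(o,d["p"],d["extent"])
o=get_obs();print(o["tool_pos"],o["tool_rot"],o["qpos"],o["time_s"])
E
```

```text
cam [0.59045329 0.31313846 0.48471548] -0.07515839456640074 [336.06401257   0.         276.78960291]
door 0.95 [348.0, 168.0, 390.2, 277.4]
knuckle 0.65 [346.0, 167.0, 388.2, 272.1]
rack 0.6 [295.3, 188.9, 413.4, 257.8]
[0.51969692 0.30207803 0.32260623] [-1.79993682e+02 -3.00069328e-03  1.00650386e+01] [ -54.57077064   11.13051733   26.02351611   82.0029765    -4.86662265
   87.97326566 -108.73654629] 3.3
```

View pics/w1.png

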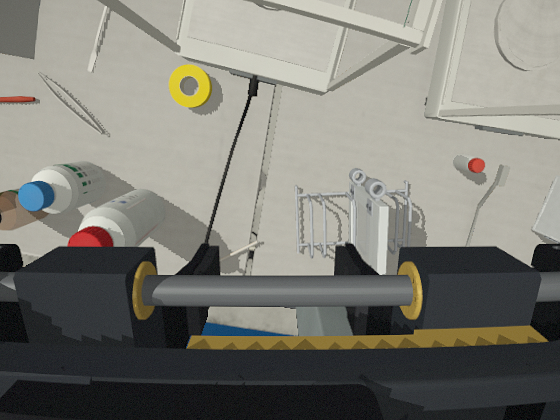

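Wrist view: the upper knuckle's top ring is at about (376,187), the lower's at (357,176). The rail top runs from (383,205) down toward the gripper at (388,265).

```bash
python3 - <<'E'
from h import *
c=read_camera("wrist")
ku=unproj(c,[376,187],.139); kl=unproj(c,[357,176],.054); print("k",ku,kl)
d=silhouettes("wrist","door")[0]["pixels"]
g=cv2.cvtColor(c["frame"],cv2.COLOR_RGB2GRAY)
for y in range(196,266,8): print(y, np.where(d[y])[0][[0,-1]] if d[y].any() else None, g[y,356:396].tolist())
im=cv2.resize(c["frame"][160:270,330:420,::-1],(630,770)[:2],interpolation=cv2.INTER_CUBIC)
cv2.imwrite("pics/w2.png",cv2.resize(c["frame"][155:255,330:430,::-1],(600,600),interpolation=cv2.INTER_CUBIC))
E
```

```text
k [0.54286801 0.19943523] [0.54087627 0.19945342]
196 [351 382] [166, 165, 165, 167, 167, 168, 169, 169, 168, 168, 169, 166, 165, 167, 158, 131, 146, 170, 181, 185, 189, 192, 193, 191, 182, 176, 170, 171, 181, 184, 184, 187, 163, 136, 144, 149, 148, 121, 152, 176]
204 [349 385] [163, 171, 164, 162, 162, 163, 168, 168, 168, 167, 151, 98, 118, 143, 140, 148, 172, 178, 169, 169, 177, 179, 173, 167, 168, 167, 170, 170, 171, 158, 141, 155, 178, 182, 182, 181, 181, 179, 182, 163]
212 [349 388] [141, 171, 162, 161, 161, 162, 161, 163, 162, 162, 159, 150, 140, 137, 140, 149, 173, 173, 169, 168, 168, 170, 170, 194, 216, 212, 210, 211, 211, 210, 211, 213, 211, 162, 121, 123, 128, 126, 126, 125]
220 [349 388] [130, 172, 158, 162, 162, 162, 163, 161, 163, 161, 159, 160, 165, 161, 166, 167, 169, 168, 169, 167, 169, 169, 168, 196, 217, 212, 211, 211, 210, 211, 210, 219, 178, 128, 125, 124, 126, 125, 124, 116]
228 [349 387] [137, 171, 162, 162, 160, 163, 162, 162, 162, 162, 157, 160, 163, 163, 166, 169, 168, 169, 168, 169, 170, 169, 176, 200, 215, 212, 211, 211, 212, 211, 212, 213, 163, 116, 125, 1
[... 169 characters left out ...]
210, 211, 212, 211, 215, 191, 140, 122, 122, 123, 122, 122, 120, 110]
244 [356 386] [141, 166, 154, 156, 161, 162, 163, 161, 162, 162, 158, 162, 161, 165, 168, 168, 168, 168, 169, 170, 169, 167, 198, 217, 213, 212, 211, 211, 211, 213, 217, 169, 122, 126, 128, 127, 124, 127, 109, 116]
252 [359 386] [22, 24, 96, 171, 164, 160, 156, 156, 155, 155, 159, 161, 162, 166, 168, 170, 166, 168, 168, 169, 172, 173, 200, 215, 211, 211, 211, 212, 212, 213, 208, 152, 119, 123, 108, 97, 94, 99, 105, 110]
260 [364 386] [18, 21, 21, 12, 23, 14, 30, 95, 157, 167, 164, 164, 163, 167, 168, 169, 167, 167, 168, 171, 170, 195, 210, 213, 213, 212, 211, 211, 213, 215, 176, 129, 121, 124, 125, 124, 126, 125, 124, 126]
```

View pics/w2.png

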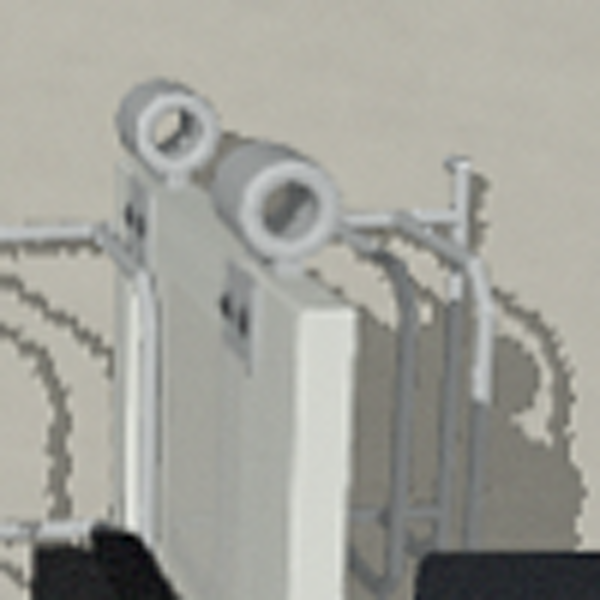

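The upper ring's centre is at (377.8,190) and the lower's at (358.7,176.3). The rail centreline runs from (384,212) to (381.5,260).

```bash
python3 - <<'E'
from h import *
c=read_camera("wrist")
ku=unproj(c,[377.8,190],.139); kl=unproj(c,[358.7,176.3],.054)
a=unproj(c,[384.1,212],.162);b=unproj(c,[381.6,260],.162)
print("k",ku,kl,"rail",a,b)
v=a-b; th=np.arctan2(v[1],v[0]); u=v/np.linalg.norm(v); print("door yaw",np.degrees(th)-90)
k=(ku+kl)/2; print("centre",k-.072*u, "rail end expected",k-.012*u)
E
```

```text
k [0.5400381  0.19663035] [0.54084522 0.19706231] rail [0.52270058 0.19245275] [0.47185878 0.18146292]
door yaw -77.80274482776618
centre [0.47006698 0.18163432] rail end expected [0.52871255 0.194311  ]
```

```bash
python3 - <<'E'
from h import *
rows([.4847,.1847,.20],12.2,5,.06)
E
```

```text
[[[-0.011,0.0219,0.0245,0,0,-0.0078,0.06],[-0.0111,0.0218,0.0245,0,0,-0.0078,0.06],[-0.0113,0.0217,0.0246,0,0,-0.0078,0.06],[-0.0115,0.0216,0.0245,0,0,-0.0078,0.06],[-0.0117,0.0215,0.0245,0,0,-0.0078,0.06]]]
```

>>> {"op": "play_rows", "data": {
  "steps": [
    [[-0.011,0.022,0.0245,0,0,-0.008,0.06],[-0.011,0.022,0.0245,0,0,-0.008,0.06],[-0.0115,0.0215,0.0245,0,0,-0.008,0.06],[-0.0115,0.0215,0.0245,0,0,-0.007,0.06],[-0.0115,0.0215,0.0245,0,0,-0.007,0.06],[0,0,0,0,0,0,0.06],[0,0,0,0,0,0,0.06]]
  ]
}}

```text
time_s: 4.15
tool_pos: [0.4846, 0.1845, 0.2001]
tool_rot: [-180.0, -0.0, 12.1]
force: [0.4, 0.5, 0.5]
grip_width: 0.0604
grasp_force: 0.0
```

```bash
python3 - <<'E'
from h import *
c=read_camera("wrist"); cv2.imwrite("pics/w3.png",c["frame"][:,:,::-1])
o=get_obs();print(o["tool_pos"],o["tool_rot"])
u=np.array([np.cos(np.radians(12.2)),np.sin(np.radians(12.2))]); k=np.array([.4701,.1816])
for s,z in((.072,.139),(.072,.054),(.06,.162),(.03,.162)): print(proj(c,[*(k+s*u),z]))
E
```

```text
[0.4852416  0.18552222 0.20088527] [-1.79943759e+02 -9.00293955e-02  1.21246730e+01]
[[275.26879423 143.42567271]]
[[275.76034518 137.35596746]]
[[275.10958694 166.30122648]]
[[275.21860152 214.75062597]]
```

View pics/w3.png

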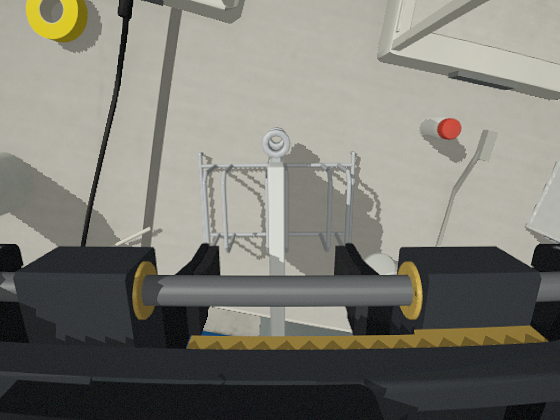

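Knuckle (276,142) and rail (276,166) sit where predicted. Descend, grip, lift.

>>> {"op": "play_rows", "data": {
  "steps": [
    [[0,0,0.017,0,0,0,0.06],[0,0,0.017,0,0,0,0.05],[0,0,0.017,0,0,0,0.05],[0,0,0.017,0,0,0,0.04],[0,0,0,0,0,0,0.02],[0,0,0,0,0,0,0],[0,0,0,0,0,0,0],[0,0,0,0,0,0,0],[0,0,0,0,0,0,0],[0,0,0,0,0,0,0]]
  ],
  "force": 45
}}

```text
time_s: 5.2
tool_pos: [0.4853, 0.1849, 0.1329]
tool_rot: [-180.0, -0.1, 12.1]
force: [0.3, -0.5, 3.1]
grip_width: 0.01
grasp_force: 45.0
```

>>> {"op": "play_rows", "data": {
  "steps": [
    [[0,0,-0.005,0,0,0,0],[0,0,-0.01,0,0,0,0],[0,0,-0.015,0,0,0,0],[0,0,-0.02,0,0,0,0],[0,0,-0.025,0,0,0,0],[0,0,-0.025,0,0,0,0],[0,0,-0.025,0,0,0,0],[0,0,-0.025,0,0,0,0],[0,0,0,0,0,0,0]]
  ]
}}

```text
time_s: 6.1
tool_pos: [0.4865, 0.1852, 0.2861]
tool_rot: [-179.9, -0.4, 12.1]
force: [0.9, 0.0, -1.8]
grip_width: 0.0097
grasp_force: 45.0
```

```bash
python3 - <<'E'
from h import *
h=np.array([.479,-.154]); 
for y in (-77.8,): 
    u=np.array([-np.sin(np.radians(y)),np.cos(np.radians(y))]); print(h-.057*u)
o=get_obs();print(o["tool_pos"],o["tool_rot"],o["qpos"])
rows([.39,-.166,o["tool_pos"][2]],12,12,0)
E
```

```text
[ 0.42328729 -0.16604551]
[0.48653145 0.18518161 0.28610309] [-179.86580704   -0.37501146   12.06629095] [ -51.66503427    0.118417     28.19226933   96.89491669   -0.11427012
   82.60658505 -101.39196349]
[[[-0.014,0.0269,-0.0,0,0,0.0001,0],[-0.014,0.027,-0.0,0,0,0.0001,0],[-0.0139,0.0269,-0.0,0,0,0.0001,0],[-0.014,0.027,-0.0,0,0,0.0001,0],[-0.014,0.0269,-0.0,0,0,0.0001,0],[-0.014,0.0269,-0.0,0,0,0.0001,0],[-0.0139,0.027,-0.0,0,0,0.0001,0],[-0.014,0.0269,-0.0,0,0,0.0001,0],[-0.014,0.027,-0.0,0,0,0.0001,0],[-0.0139,0.0269,-0.0,0,0,0.0001,0],[-0.014,0.027,-0.0,0,0,0.0001,0],[-0.0139,0.0269,-0.0,0,0,0.0001,0]]]
```

>>> {"op": "play_rows", "data": {
  "steps": [
    [[-0.012,0.024,0,0,0,0,0],[-0.012,0.024,0,0,0,0,0],[-0.012,0.024,0,0,0,0,0],[-0.012,0.024,0,0,0,0,0],[-0.012,0.024,0,0,0,0,0],[-0.012,0.024,0,0,0,0,0],[-0.012,0.024,0,0,0,0,0],[-0.012,0.024,0,0,0,0,0],[-0.012,0.024,0,0,0,0,0],[-0.012,0.024,0,0,0,0,0],[-0.012,0.024,0,0,0,0,0],[-0.01,0.024,0,0,0,0,0]]
  ]
}}

```text
time_s: 7.3
tool_pos: [0.405, -0.1277, 0.2811]
tool_rot: [-180.0, 0.1, 12.1]
force: [-0.4, -0.2, -2.5]
grip_width: 0.0097
grasp_force: 45.0
```

>>> {"op": "play_rows", "data": {
  "steps": [
    [[0,0.005,0,0,0.006,0,0],[0,0,0,0,0,0,0],[0,0,0,0,0,0,0]]
  ]
}}

```text
time_s: 7.6
tool_pos: [0.4071, -0.1305, 0.2816]
tool_rot: [-180.0, -0.3, 12.1]
force: [0.2, -0.0, -2.1]
grip_width: 0.0098
grasp_force: 45.0
```

```bash
python3 - <<'E'
from h import *
c=read_camera("wrist"); cv2.imwrite("pics/w4.png",c["frame"][:,:,::-1])
o=get_obs();print(o["tool_pos"],o["tool_rot"],o["force"],o["wrist_torque"])
for n in("cabinet","door","hinge_nominal","knuckle"):
  for d in silhouettes("wrist",n)[:2]: print(n,d["p"],d["extent"])
E
```

```text
[ 0.40722201 -0.13027743  0.28162176] [-179.97349379   -0.30433579   12.18933931] [ 0.746782   -0.2415109  -2.21845524] [-0.08833662  0.10219337  0.03180791]
cabinet 0.91 [269.7, 0.8, 560.0, 171.4]
door 0.74 [257.7, 128.2, 298.1, 337.6]
hinge_nominal 0.64 [269.7, 0.4, 558.6, 170.2]
knuckle 0.77 [256.3, 133.1, 298.7, 333.7]
```

View pics/w4.png

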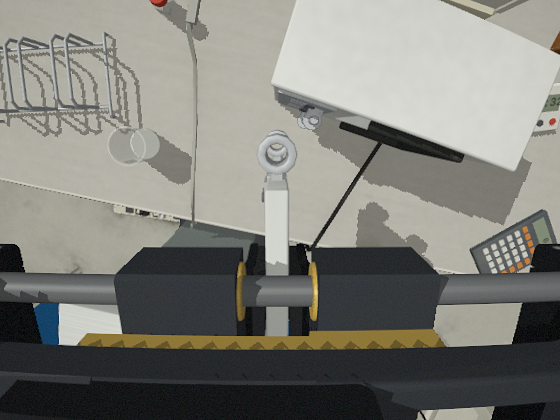

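Wrist view: the held door's knuckle is at (277,153). The cabinet's front top edge runs from (275,88) to (520,168), and the hinge pins are at about (312,118). I'll zoom in there.

```bash
python3 - <<'E'
from h import *
f=cv2.imread("pics/w4.png")
cv2.imwrite("pics/w5.png",cv2.resize(f[75:175,250:350],(600,600),interpolation=cv2.INTER_CUBIC))
g=cv2.cvtColor(f,cv2.COLOR_BGR2GRAY)
for n in("cabinet",):
  d=silhouettes("wrist",n)[0]["pixels"].astype(np.uint8)
  ct=max(cv2.findContours(d,0,2)[0],key=cv2.contourArea); print(cv2.approxPolyDP(ct,4,True)[:,0].tolist())
# front top edge: strongest bright->dark per column
for x in range(330,520,20):
    col=cv2.GaussianBlur(g,(3,3),0)[60:200,x].astype(int); 
    e=np.diff(col); print(x,60+np.argmin(e)+.5, e.min(),end="; ")
E
```

```text
[[296, 0], [271, 84], [278, 101], [300, 110], [300, 127], [316, 128], [326, 116], [339, 120], [340, 128], [418, 154], [516, 168], [559, 70], [559, 55], [442, 0]]
330 104.5 -24; 350 123.5 -51; 370 121.5 -31; 390 126.5 -57; 410 133.5 -56; 430 140.5 -59; 450 148.5 -57; 470 154.5 -29; 490 162.5 -29; 510 169.5 -24;
```

View pics/w5.png

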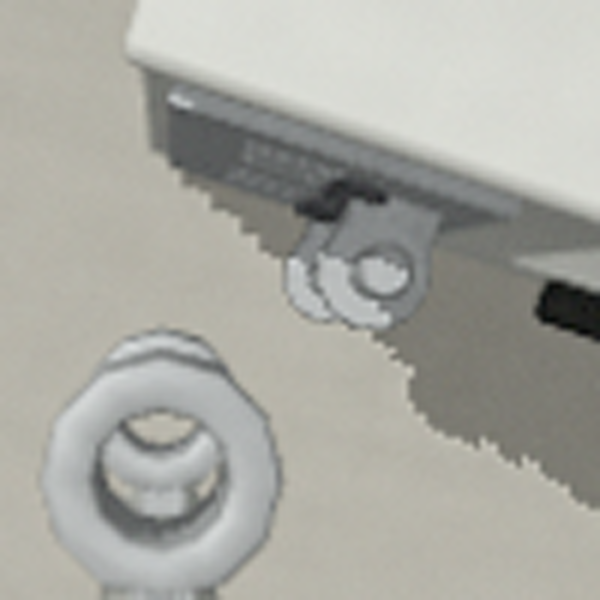

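Upper pin top centre: (314.2,120.8). Lower lug centre: ~(306.7,119.7). Knuckle top ring centre: (277,154.7). Cabinet top corner: (271.7,85).

```bash
python3 - <<'E'
from h import *
c=read_camera("wrist"); o=get_obs()
U=lambda p,z: unproj(c,p,z)
e1,e2=U([330,104.5],.19),U([510,169.5],.19); v=e1-e2; yaw=np.degrees(np.arctan2(v[1],v[0]))-90; print("cab yaw",yaw)
v/=np.linalg.norm(v); nx=np.array([np.cos(np.radians(yaw)),np.sin(np.radians(yaw))])
co=U([271.7,85],.19); print("corner",co, "front dist check",(co-e2)@nx)
for nm,p in(("pin",U([314.2,120.8],.151)),("lugU",U([312.5,120.3],.135)),("lugL",U([306.7,119.7],.05))):
    print(nm,p,"cab x,y",(p-e2)@nx*1e3-45,100+(p-co)@v*1e3)
z0=o["tool_pos"][2]-.1209; k=U([277,154.7],z0+.127); print("kn",k, z0)
t=np.radians(o["tool_rot"][2]); T=np.array(o["tool_pos"][:2]); d=k-T; print("kn in tool",d@[np.cos(t),np.sin(t)],d@[np.sin(t),-np.cos(t)])
# lower ring: inner visible at crop ~(160,440)
print("knl",U([277,147],z0+.042))
E
```

```text
cab yaw -5.455049866050359
corner [ 0.50186144 -0.10746658] front dist check -8.311004789302644e-05
pin [ 0.48508917 -0.14731278] cab x,y -57.99144808528042 58.7398122602196
lugU [ 0.48566214 -0.14738899] cab x,y -57.41382320442418 58.71841137144302
lugL [ 0.48744937 -0.14918413] cab x,y -55.464032176023444 57.10131183769695
kn [ 0.46249901 -0.11985908] 0.1610964030165425
kn in tool 0.056308110448241085 0.0006004336017410174
knl [ 0.46029461 -0.12038653]
```

>>> {"op": "play_rows", "data": {
  "steps": [
    [[0,0,0.01,0,-0.005,0,0],[0,0,0.015,0,0,0,0],[0,0,0.02,0,0,0,0],[0,0,0.02,0,0,0,0],[0,0,0.02,0,0,0,0],[0,0,0.012,0,0,0,0],[0,0,0.006,0,0,0,0],[0,0,0,0,0,0,0],[0,0,0,0,0,0,0]]
  ]
}}

```text
time_s: 8.85
tool_pos: [0.4079, -0.1316, 0.1797]
tool_rot: [180.0, -0.1, 12.1]
force: [0.6, -0.9, -3.2]
grip_width: 0.0095
grasp_force: 45.0
```

```bash
python3 - <<'E'
from h import *
c=read_camera("wrist"); cv2.imwrite("pics/w6f.png",c["frame"][:,:,::-1])
import pickle; pickle.dump(c,open("w6.pkl","wb"))
o=get_obs();print(o["tool_pos"],o["tool_rot"],o["force"])
z0=o["tool_pos"][2]-.1209
print("pred pin",proj(c,[.4846,-.1475,.151]),"kn")
t=np.radians(o["tool_rot"][2]); k=np.array(o["tool_pos"][:2])+.0563*np.array([np.cos(t),np.sin(t)])+.0006*np.array([np.sin(t),-np.cos(t)])
p=proj(c,[*k,z0+.127]);print(p)
x,y=p[0].astype(int); x0,y0=x-40,y-80
print("crop",x0,y0); cv2.imwrite("pics/w6.png",cv2.resize(c["frame"][max(y0,0):y0+120,x0:x0+120,::-1],None,fx=5,fy=5,interpolation=cv2.INTER_CUBIC))
E
```

```text
[ 0.40802644 -0.13169116  0.17987259] [ 1.79979569e+02 -1.42786043e-01  1.20784642e+01] [-0.32794932 -0.39694295 -2.42555829]
pred pin [[332.69272086 120.92694453]] kn
[[276.74239448 154.43854548]]
crop 236 74
```

View pics/w6.png

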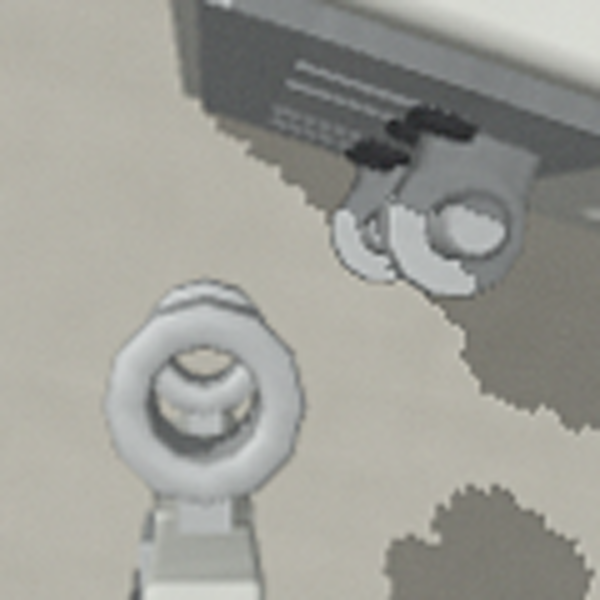

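Pin top centre (330.6,119.5), knuckle ring centre (277,154.2).

```bash
python3 - <<'E'
from h import *
import pickle; c=pickle.load(open("w6.pkl","rb"))
pin=unproj(c,[330.6,119.5],.151); k=unproj(c,[277,154.2],.1797-.1209+.127); d=pin-k
t=np.radians(12.1); print(pin,k,"delta",d,"tool",d@[np.cos(t),np.sin(t)],d@[np.sin(t),-np.cos(t)])
nx=np.radians(-5.45); n=np.array([np.cos(nx),np.sin(nx)]); print("in cab axes", d@n, d@[-n[1],n[0]])
q=np.array([.48415,-.1472])-k; print("alt tool",q@[np.cos(t),np.sin(t)],q@[np.sin(t),-np.cos(t)])
E
```

```text
[ 0.48509329 -0.14617921] [ 0.4633217  -0.12059347] delta [ 0.02177159 -0.02558574] tool 0.015924645866695793 0.029581033080809598
in cab axes 0.024103224412541605 -0.023402274184922314
alt tool 0.014788339091220348 0.030381415877185333
```

>>> {"op": "play_rows", "data": {
  "steps": [
    [[0.005,0.01,0,0,0,0,0],[0.005,0.01,0,0,0,0,0],[0.0055,0.01,0,0,0,0,0],[0,0,0.003,0,0,0,0],[0,0,0.003,0,0,0,0],[0,0,0.003,0,0,0,0],[0,0,0,0,0,0,0],[0,0,0,0,0,0,0]]
  ]
}}

```text
time_s: 9.7
tool_pos: [0.4286, -0.1573, 0.17]
tool_rot: [-180.0, -0.1, 12.1]
force: [-0.3, 0.0, -2.1]
grip_width: 0.01
grasp_force: 45.0
```

```bash
python3 - <<'E'
from h import *
c=read_camera("wrist"); import pickle; pickle.dump(c,open("w7.pkl","wb"))
o=get_obs();print(o["tool_pos"],o["tool_rot"],o["force"],o["wrist_torque"])
f=c["frame"][:,:,::-1]
cv2.imwrite("pics/w7.png",cv2.resize(f[120:190,240:320],None,fx=7,fy=7,interpolation=cv2.INTER_CUBIC))
E
```

```text
[ 0.4287227  -0.15740696  0.17009327] [-1.79983608e+02 -7.16270548e-02  1.20998063e+01] [ 0.04302054  0.37362458 -2.24038961] [-0.10547878  0.13431691 -0.00052833]
```

View pics/w7.png

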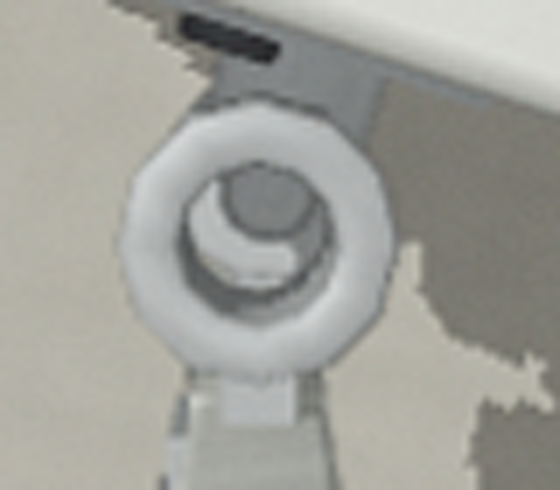

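The pin shows through the bore: pin centre at crop (268,~196) = px (278.3,148), ring centre at crop (257,240) = px (276.7,154.3).

```bash
python3 - <<'E'
from h import *
import pickle; c=pickle.load(open("w7.pkl","rb"))
z0=.170-.1209; k=unproj(c,[276.7,154.3],z0+.127); pin=unproj(c,[278.3,147.8],.1505)
t=np.radians(12.1); d=pin-k; print(k,pin,proj(c,[*k,.1505]),"tool",d@[np.cos(t),np.sin(t)],d@[np.sin(t),-np.cos(t)])
E
```

```text
[ 0.48396327 -0.1460763 ] [ 0.48515662 -0.14667138] [[276.73840398 149.76577015]] tool 0.0010421037525304192 0.000832009274341837
```

>>> {"op": "play_rows", "data": {
  "steps": [
    [[0.001,0.0008,0,0,0,0,0],[0,0,0,0,0,0,0],[0,0,0.001,0,0,0,0],[0,0,0.001,0,0,0,0],[0,0,0.001,0,0,0,0],[0,0,0.0005,0,0,0,0],[0,0,0.0005,0,0,0,0],[0,0,0,0,0,0,0]]
  ]
}}

```text
time_s: 10.55
tool_pos: [0.4299, -0.1582, 0.166]
tool_rot: [-180.0, -0.1, 12.1]
force: [0.0, 0.3, -2.4]
grip_width: 0.0099
grasp_force: 45.0
```

>>> {"op": "play_rows", "data": {
  "steps": [
    [[0,0,0.0005,0,0,0,0],[0,0,0.0005,0,0,0,0],[0,0,0.0005,0,0,0,0],[0,0,0.0005,0,0,0,0],[0,0,0,0,0,0,0]]
  ]
}}

```text
time_s: 11.05
tool_pos: [0.4299, -0.1582, 0.164]
tool_rot: [-180.0, -0.1, 12.1]
force: [-0.1, -0.0, -1.5]
grip_width: 0.0096
grasp_force: 45.0
```

>>> {"op": "play_rows", "data": {
  "steps": [
    [[0,0,0.001,0,0,0,0],[0,0,0.001,0,0,0,0],[0,0,0.001,0,0,0,0],[0,0,0.001,0,0,0,0],[0,0,0,0,0,0,0]]
  ]
}}

```text
time_s: 11.55
tool_pos: [0.4298, -0.1582, 0.1599]
tool_rot: [-180.0, -0.0, 12.1]
force: [0.2, -0.6, -3.0]
grip_width: 0.0095
grasp_force: 45.0
```

>>> {"op": "play_rows", "data": {
  "steps": [
    [[0,0,0.001,0,0,0,0],[0,0,0.001,0,0,0,0],[0,0,0.001,0,0,0,0],[0,0,0.001,0,0,0,0],[0,0,0.001,0,0,0,0],[0,0,0.001,0,0,0,0],[0,0,0,0,0,0,0]]
  ]
}}

```text
time_s: 12.25
tool_pos: [0.4299, -0.1582, 0.1539]
tool_rot: [-180.0, -0.0, 12.1]
force: [0.2, -0.4, -2.3]
grip_width: 0.0094
grasp_force: 45.0
```

```bash
python3 - <<'E'
from h import *
import pickle
o=get_obs();print(o["force"],o["wrist_torque"])
c=read_camera("wrist"); o=get_obs();print(o["force"],o["wrist_torque"],o["tool_pos"])
pickle.dump(c,open("w8.pkl","wb"))
for s in silhouettes("wrist","cabinet")[:1]: print(s["p"],s["extent"])
E
```

```text
[ 0.15989331 -0.35018149 -2.26522267] [-0.10000308  0.08434904  0.01290021]
[-0.17551812  0.57730206 -2.39053089] [-0.02008536  0.08446714 -0.01092014] [ 0.42992292 -0.15821582  0.15399862]
0.7 [174.5, 0.5, 559.1, 231.0]
```

>>> {"op": "play_rows", "data": {
  "steps": [
    [[0,0,0.0005,0,0,0,0],[0,0,0.0005,0,0,0,0],[0,0,0.0005,0,0,0,0],[0,0,0.0005,0,0,0,0],[0,0,0,0,0,0,0]]
  ]
}}

```text
time_s: 12.85
tool_pos: [0.4299, -0.1582, 0.152]
tool_rot: [-180.0, -0.1, 12.1]
force: [-0.0, -0.0, -3.5]
grip_width: 0.0098
grasp_force: 45.0
```

>>> {"op": "play_rows", "data": {
  "steps": [
    [[0,0,0.0005,0,0,0,0],[0,0,0.0003,0,0,0,0],[0,0,0,0,0,0,0]]
  ]
}}

```text
time_s: 13.15
tool_pos: [0.4299, -0.1582, 0.1512]
tool_rot: [-180.0, -0.1, 12.1]
force: [0.2, -0.0, -2.6]
grip_width: 0.0097
grasp_force: 45.0
```

>>> {"op": "play_rows", "data": {
  "steps": [
    [[0,0,0.0003,0,0,0,0],[0,0,0.0003,0,0,0,0],[0,0,0,0,0,0,0]]
  ]
}}

```text
time_s: 13.45
tool_pos: [0.43, -0.1583, 0.1509]
tool_rot: [-180.0, -0.1, 12.1]
force: [-0.9, 0.8, 0.0]
grip_width: 0.01
grasp_force: 45.0
```

>>> {"op": "play_rows", "data": {
  "steps": [
    [[0,0,0.0003,0,0,0,0],[0,0,0.0002,0,0,0,0],[0,0,0,0,0,0,0]]
  ]
}}

```text
time_s: 13.75
tool_pos: [0.43, -0.1584, 0.1508]
tool_rot: [-180.0, -0.1, 12.1]
force: [-3.4, 0.2, 5.7]
grip_width: 0.0098
grasp_force: 45.0
```

>>> {"op": "play_rows", "data": {
  "steps": [
    [[0,0,-0.0003,0,0,0,0.0],[0,0,0,0,0,0,0.02],[0,0,0,0,0,0,0.02],[0,0,0,0,0,0,0.02],[0,0,0,0,0,0,0.02]]
  ],
  "force": 5
}}

```text
time_s: 14.25
tool_pos: [0.4301, -0.1582, 0.1504]
tool_rot: [180.0, -0.1, 12.1]
force: [-0.4, 0.6, -0.2]
grip_width: 0.0197
grasp_force: 0.0
```

```bash
python3 - <<'E'
from h import *
c=read_camera("wrist"); o=get_obs(); print(o["force"],o["tool_pos"],o["tool_rot"])
f=c["frame"][:,:,::-1]; cv2.imwrite("pics/w9.png",f)
# seating check: where would ring (outer, top z) appear if seated vs 3 mm higher
H=np.array([.4855,-.1464])
for z in (.157,.160): print(proj(c,[*H,z]), 9.5/ (c["view"][2]@[*H,z,1])*-.0+336.06*.019/-(np.array(c["view"])[2]@[*H,z,1]))
g=cv2.cvtColor(f,cv2.COLOR_BGR2GRAY)
cv2.HoughCircles
r=cv2.HoughCircles(cv2.GaussianBlur(g[100:200,220:340],(3,3),0),cv2.HOUGH_GRADIENT,1,10,param1=80,param2=12,minRadius=7,maxRadius=26)
print(None if r is None else r[0][:5]+[220,100,0])
d=silhouettes("wrist","door")[0]; print(d["p"],d["extent"])
E
```

```text
[-0.44038467  0.10193663  0.82194293] [ 0.43004666 -0.15820869  0.15045659] [ 1.79998108e+02 -6.76058304e-02  1.20800290e+01]
[[275.4647652  153.96633644]] 41.45714630612349
[[275.43884624 154.58901677]] 42.25156298717674
[[276.5        156.5         18.60000038]
 [286.5        159.5         10.5       ]
 [268.5        144.5         21.        ]
 [279.5        146.5         11.80000019]
 [272.5        184.5         10.60000038]]
0.61 [253.6, 132.8, 297.2, 336.8]
```

>>> {"op": "play_rows", "data": {
  "steps": [
    [[0,0.002,0,0,0,0,0.02],[0,0.002,0,0,0,0,0.02],[0.0001,0.0029,0,0,0,-0.0524,0.02],[0.0001,0.0029,0,0,0,-0.0524,0.02],[0.0001,0.0029,0,0,0,-0.0524,0.02],[0.0001,0.0029,0,0,0,-0.0524,0.02],[0.0001,0.0029,0,0,0,-0.0524,0.02],[0.0001,0.0029,0,0,0,-0.0524,0.02],[0,0,0,0,0,0,0.02]]
  ]
}}

```text
time_s: 15.25
tool_pos: [0.4373, -0.1788, 0.1505]
tool_rot: [180.0, -0.1, 30.1]
force: [0.5, 0.0, 0.6]
grip_width: 0.0202
grasp_force: 0.0
```

```bash
python3 - <<'E'
from h import *
o=get_obs(); print(o["force"],o["tool_pos"],o["tool_rot"],o["qpos"])
t=np.radians(o["tool_rot"][2]); d=np.array([.4855,-.1464])-o["tool_pos"][:2]; print(d@[np.cos(t),np.sin(t)],d@[np.sin(t),-np.cos(t)])
E
```

```text
[0.49793127 0.00755605 0.56191171] [ 0.43729265 -0.1787879   0.15053484] [ 1.79958545e+02 -5.08774137e-02  3.00613465e+01] [-31.52755464  -2.78775253  50.03885714 114.40130448   2.30360784
  67.34168466 -42.34620042]
0.05794693483758631 -0.0038830256114648827
```

>>> {"op": "play_rows", "data": {
  "steps": [
    [[0.0003,0.0029,0,0,0,-0.0524,0.02],[0.0003,0.0029,0,0,0,-0.0524,0.02],[0.0003,0.0029,0,0,0,-0.0524,0.02],[0.0003,0.0029,0,0,0,-0.0524,0.02],[0.0003,0.0029,0,0,0,-0.0524,0.02],[0,0,0,0,0,0,0.02]]
  ]
}}

```text
time_s: 15.85
tool_pos: [0.447, -0.1893, 0.1505]
tool_rot: [180.0, -0.0, 45.0]
force: [-0.3, -0.4, -0.0]
grip_width: 0.0205
grasp_force: 0.0
```

```bash
python3 - <<'E'
from h import *
c=read_camera("wrist"); o=get_obs(); print(o["force"],o["tool_pos"],o["tool_rot"],o["qpos"])
cv2.imwrite("pics/w10.png",c["frame"][:,:,::-1])
t=np.radians(o["tool_rot"][2]); d=np.array([.4855,-.1464])-o["tool_pos"][:2]; print(d@[np.cos(t),np.sin(t)],d@[np.sin(t),-np.cos(t)])
# door rail line: bright strip columns in rows 170..230
g=cv2.cvtColor(c["frame"],cv2.COLOR_RGB2GRAY)
m=silhouettes("wrist","door")[0]; print(m["p"],m["extent"])
for y in range(165,245,12): print(y,np.where(m["pixels"][y])[0][[0,-1]] if m["pixels"][y].any() else None,g[y,250:310:3].tolist())
E
```

```text
[0.59516669 0.24929552 0.77047053] [ 0.44687354 -0.18915059  0.15044446] [ 1.79967318e+02 -3.49018859e-02  4.49769561e+01] [-31.22226254  -0.20286653  51.65306123 112.84115877   0.15286972
  67.24053429 -24.65145384]
0.05754108851935299 -0.0029393404627120067
0.79 [250.1, 123.7, 290.5, 333.5]
165 [253 288] [173, 155, 169, 183, 186, 153, 146, 153, 152, 178, 186, 170, 162, 116, 122, 120, 116, 117, 117, 120]
177 [258 279] [178, 176, 177, 140, 132, 155, 176, 176, 177, 125, 133, 116, 117, 117, 118, 120, 120, 119, 120, 119]
189 [256 282] [174, 175, 114, 172, 185, 187, 186, 184, 184, 184, 170, 119, 121, 119, 118, 119, 120, 119, 120, 120]
201 [255 282] [176, 175, 62, 193, 203, 202, 202, 205, 203, 203, 192, 115, 118, 119, 120, 119, 120, 118, 118, 120]
213 [258 281] [174, 176, 175, 193, 203, 204, 202, 202, 203, 203, 188, 118, 120, 121, 120, 119, 118, 119, 119, 117]
225 [258 282] [176, 173, 173, 195, 203, 202, 203, 203, 205, 204, 182, 119, 119, 118, 119, 119, 120, 118, 121, 118]
237 [258 280] [174, 174, 175, 195, 203, 202, 202, 203, 204, 205, 178, 120, 122, 118, 120, 116, 119, 98, 21, 29]
```

>>> {"op": "play_rows", "data": {
  "steps": [
    [[0,0,-0.02,0,0,0,0.02],[0,0,-0.025,0,0,0,0.02],[-0.018,-0.017,0,0,0,0,0],[-0.017,-0.017,0,0,0,0,0],[0,0,0,0,0,0,0],[0,0,0.02,0,0,0,0],[0,0,0.019,0,0,0,0],[0,0,0,0,0,0,0],[0,0,0,0,0,0,0]]
  ]
}}

```text
time_s: 16.85
tool_pos: [0.3983, -0.1899, 0.1566]
tool_rot: [180.0, -0.0, 45.1]
force: [-0.8, 0.5, 0.5]
grip_width: 0.0005
grasp_force: 0.0
```

```bash
python3 - <<'E'
from h import *
c=read_camera("wrist"); o=get_obs(); print(o["force"],o["tool_pos"],o["tool_rot"],o["qpos"],o["grip_width"])
t=np.radians(o["tool_rot"][2]); d=np.array([.4855,-.1464])-o["tool_pos"][:2]; print(d@[np.cos(t),np.sin(t)],d@[np.sin(t),-np.cos(t)])
g=cv2.cvtColor(c["frame"],cv2.COLOR_RGB2GRAY)
cv2.imwrite("pics/w11.png",c["frame"][:,:,::-1])
for y in (160,190,220,240): print(y,g[y,260:400:4].tolist())
E
```

```text
[0.24830303 1.01530806 0.62069029] [ 0.3987341  -0.19001613  0.15711051] [ 1.79920586e+02 -5.47644482e-02  4.50808919e+01] [-31.34735787 -10.06781033  49.68164668 117.63148841   8.1933592
  69.02264597 -29.96194758] 0.0008514516235246271
0.09215084791131842 0.030641626992692524
160 [177, 176, 178, 179, 180, 178, 179, 178, 179, 178, 178, 131, 194, 150, 147, 140, 139, 139, 144, 145, 208, 208, 206, 207, 208, 163, 121, 120, 106, 35, 31, 27, 154, 153, 153]
190 [175, 179, 178, 178, 177, 177, 178, 178, 178, 178, 178, 208, 169, 149, 141, 140, 141, 140, 145, 205, 208, 208, 207, 208, 185, 105, 25, 27, 25, 118, 119, 120, 119, 121, 20]
220 [176, 174, 176, 176, 171, 175, 173, 175, 175, 163, 132, 191, 149, 139, 141, 139, 142, 143, 191, 209, 208, 208, 208, 203, 122, 123, 123, 122, 123, 123, 123, 122, 123, 122, 123]
240 [22, 33, 20, 172, 174, 175, 176, 176, 176, 176, 140, 181, 153, 139, 141, 141, 141, 146, 206, 208, 207, 207, 207, 121, 123, 119, 120, 122, 123, 121, 121, 122, 121, 122, 123]
```

>>> {"op": "play_rows", "data": {
  "steps": [
    [[0,0.004,0,0,0,0,0],[0,0.004,0,0,0,0,0],[-0.0009,0.0048,0,0,0,-0.0524,0],[-0.0009,0.0048,0,0,0,-0.0524,0],[-0.0009,0.0048,0,0,0,-0.0524,0],[-0.0009,0.0048,0,0,0,-0.0524,0],[-0.0009,0.0048,0,0,0,-0.0524,0],[-0.0009,0.0048,0,0,0,-0.0524,0],[-0.0009,0.0048,0,0,0,-0.0524,0],[-0.0009,0.0048,0,0,0,-0.0524,0],[-0.0009,0.0048,0,0,0,-0.0524,0],[0,0,0,0,0,0,0]]
  ]
}}

```text
time_s: 18.1
tool_pos: [0.4362, -0.2262, 0.1569]
tool_rot: [179.9, 0.0, 72.1]
force: [0.6, 0.5, -0.1]
grip_width: -0.0
grasp_force: 0.0
```

```bash
python3 - <<'E'
from h import *
c=read_camera("wrist"); o=get_obs(); print(o["force"],o["tool_pos"],o["tool_rot"],o["qpos"],o["grip_width"])
t=np.radians(o["tool_rot"][2]); d=np.array([.4855,-.1464])-o["tool_pos"][:2]; print(d@[np.cos(t),np.sin(t)],d@[np.sin(t),-np.cos(t)])
g=cv2.cvtColor(c["frame"],cv2.COLOR_RGB2GRAY)
cv2.imwrite("pics/w12.png",c["frame"][:,:,::-1])
for y in (160,190,220,240): print(y,g[y,260:400:4].tolist())
E
```

```text
[-1.09144813 -0.1857724  -0.16701543] [ 0.43578505 -0.22595339  0.15675681] [1.79923562e+02 2.28266959e-02 7.20395164e+01] [-32.92313437   0.21079175  58.1822977  111.84968753  -0.17928581
  67.96055764   7.36556025] 0.00047654866304870804
0.09100685693955057 0.022761147226079755
160 [175, 175, 172, 174, 174, 174, 119, 120, 136, 128, 126, 118, 110, 111, 186, 205, 205, 205, 205, 206, 153, 154, 152, 152, 153, 120, 122, 128, 129, 114, 111, 123, 182, 217, 216]
190 [173, 175, 173, 175, 173, 173, 118, 107, 136, 127, 121, 112, 110, 168, 205, 204, 204, 204, 208, 24, 121, 150, 153, 151, 149, 151, 26, 41, 32, 22, 24, 105, 124, 186, 218]
220 [172, 173, 173, 173, 177, 118, 117, 144, 125, 126, 111, 110, 124, 205, 204, 205, 205, 207, 118, 26, 29, 15, 153, 153, 153, 151, 154, 25, 42, 44, 30, 26, 106, 126, 189]
240 [170, 172, 175, 176, 122, 120, 110, 119, 120, 138, 108, 112, 195, 206, 205, 204, 206, 133, 118, 119, 15, 23, 28, 14, 114, 121, 151, 140, 37, 46, 29, 34, 28, 112, 156]
```

>>> {"op": "play_rows", "data": {
  "steps": [
    [[-0.0006,0.0032,0,0,0,-0.035,0],[-0.0006,0.0032,0,0,0,-0.035,0],[-0.0006,0.0032,0,0,0,-0.035,0],[-0.0003,0.0016,0,0,0,-0.0175,0],[-0.0003,0.0016,0,0,0,-0.0175,0],[0,0,0,0,0,0,0]]
  ]
}}

```text
time_s: 18.75
tool_pos: [0.4472, -0.2311, 0.1565]
tool_rot: [179.9, -0.0, 80.1]
force: [0.9, -0.4, 0.3]
grip_width: 0.0008
grasp_force: 0.1
```

>>> {"op": "play_rows", "data": {
  "steps": [
    [[-0.0003,0.0016,0,0,0,-0.0175,0],[-0.0003,0.0016,0,0,0,-0.0175,0],[0,0,0,0,0,0,0]]
  ]
}}

```text
time_s: 19.05
tool_pos: [0.4504, -0.2322, 0.1565]
tool_rot: [179.9, -0.0, 82.2]
force: [-0.9, 0.2, 0.1]
grip_width: 0.0003
grasp_force: 0.1
```

```bash
python3 - <<'E'
from h import *
c=read_camera("wrist"); o=get_obs(); print(o["force"],o["tool_pos"],o["tool_rot"])
t=np.radians(o["tool_rot"][2]); d=np.array([.4855,-.1464])-o["tool_pos"][:2]; print(d@[np.cos(t),np.sin(t)],d@[np.sin(t),-np.cos(t)])
g=cv2.cvtColor(c["frame"],cv2.COLOR_RGB2GRAY)
cv2.imwrite("pics/w13.png",c["frame"][:,:,::-1])
for y in (160,190,220,240): print(y,g[y,290:390:3].tolist())
E
```

```text
[-0.65572542 -0.65465698  0.12834337] [ 0.45025805 -0.23218711  0.15645795] [ 1.79946541e+02 -1.57928825e-02  8.21489212e+01]
0.08979699002901474 0.02319319736800096
160 [112, 147, 128, 126, 126, 115, 112, 110, 109, 189, 203, 203, 203, 204, 204, 204, 195, 153, 153, 88, 128, 122, 126, 124, 115, 111, 110, 141, 184, 210, 216, 215, 217, 215]
190 [141, 125, 126, 125, 113, 110, 111, 118, 203, 203, 204, 204, 205, 205, 206, 149, 150, 151, 25, 36, 47, 41, 21, 24, 26, 65, 116, 160, 196, 216, 217, 217, 217, 216]
220 [122, 124, 123, 112, 110, 114, 169, 204, 203, 204, 205, 204, 205, 195, 129, 119, 36, 14, 22, 41, 48, 26, 33, 30, 23, 117, 123, 177, 206, 216, 216, 217, 219, 217]
240 [114, 117, 114, 108, 110, 151, 204, 203, 202, 204, 205, 205, 199, 117, 120, 149, 149, 154, 21, 36, 43, 47, 30, 29, 21, 112, 141, 188, 212, 215, 215, 214, 215, 214]
```

>>> {"op": "play_rows", "data": {
  "steps": [
    [[0,0.001,0,0,0,-0.01,0],[0,0.001,0,0,0,-0.01,0],[0,0.001,0,0,0,-0.01,0],[0,0.001,0,0,0,-0.01,0],[0,0,0,0,0,0,0]]
  ]
}}

```text
time_s: 19.6
tool_pos: [0.4543, -0.2327, 0.1565]
tool_rot: [179.9, -0.0, 84.5]
force: [0.1, 0.3, 0.5]
grip_width: 0.0005
grasp_force: 0.0
```

>>> {"op": "play_rows", "data": {
  "steps": [
    [[0,0.0007,0,0,0,0,0],[0,0.0007,0,0,0,0,0],[0,0,0,0,0,0,0]]
  ]
}}

```text
time_s: 19.9
tool_pos: [0.4556, -0.2328, 0.1565]
tool_rot: [179.9, -0.0, 84.4]
force: [-0.4, 0.2, -0.2]
grip_width: 0.0005
grasp_force: 0.1
```

>>> {"op": "play_rows", "data": {
  "steps": [
    [[0,0.0007,0,0,0,0,0],[0,0.0007,0,0,0,0,0],[0,0,0,0,0,0,0]]
  ]
}}

```text
time_s: 20.2
tool_pos: [0.457, -0.2329, 0.1565]
tool_rot: [179.9, -0.0, 84.4]
force: [0.7, -0.0, 0.1]
grip_width: 0.0007
grasp_force: 0.1
```

>>> {"op": "play_rows", "data": {
  "steps": [
    [[0,0.0007,0,0,0,0,0],[0,0.0007,0,0,0,0,0],[0,0,0,0,0,0,0]]
  ]
}}

```text
time_s: 20.5
tool_pos: [0.4585, -0.2331, 0.1565]
tool_rot: [179.9, -0.0, 84.4]
force: [-0.8, -0.1, 0.5]
grip_width: 0.0004
grasp_force: 0.1
```

```bash
python3 - <<'E'
from h import *
c=read_camera("wrist"); o=get_obs(); print(o["force"],o["tool_pos"],o["tool_rot"])
g=cv2.cvtColor(c["frame"],cv2.COLOR_RGB2GRAY)
cv2.imwrite("pics/w14.png",c["frame"][:,:,::-1])
for y in (160,190,220,240): print(y,g[y,290:390:3].tolist())
E
```

```text
[-0.76540355  0.72492654 -0.98274321] [ 0.45837533 -0.23308876  0.15647989] [ 1.79943076e+02 -1.77551139e-02  8.44424761e+01]
160 [146, 128, 125, 125, 112, 112, 125, 204, 202, 203, 203, 204, 203, 205, 142, 154, 109, 125, 119, 126, 109, 112, 140, 184, 212, 216, 215, 217, 217, 217, 216, 216, 214, 214]
190 [142, 124, 125, 109, 109, 108, 197, 202, 204, 202, 205, 204, 206, 102, 36, 42, 43, 30, 25, 29, 28, 114, 173, 205, 217, 216, 217, 216, 217, 217, 215, 216, 214, 214]
220 [125, 124, 113, 110, 112, 186, 203, 203, 202, 204, 204, 205, 105, 23, 40, 51, 33, 31, 30, 26, 113, 155, 196, 214, 217, 216, 217, 217, 216, 217, 215, 214, 214, 214]
240 [114, 118, 110, 112, 151, 203, 203, 204, 203, 204, 204, 193, 132, 29, 39, 45, 31, 23, 28, 42, 120, 177, 207, 214, 215, 215, 216, 215, 215, 214, 214, 214, 212, 212]
```

>>> {"op": "play_rows", "data": {
  "steps": [
    [[0,0.0005,0,0,0,0,0],[0,0.0005,0,0,0,0,0],[0,0.0005,0,0,0,0,0],[0,0,0,0,0,0,0]]
  ]
}}

```text
time_s: 20.95
tool_pos: [0.4599, -0.2332, 0.1565]
tool_rot: [179.9, -0.0, 84.4]
force: [-0.0, -0.5, -0.4]
grip_width: 0.0006
grasp_force: 0.1
```

>>> {"op": "play_rows", "data": {
  "steps": [
    [[0,0.0005,0,0,0,0,0],[0,0.0005,0,0,0,0,0],[0,0,0,0,0,0,0]]
  ]
}}

```text
time_s: 21.25
tool_pos: [0.4609, -0.2333, 0.1565]
tool_rot: [179.9, -0.0, 84.4]
force: [-0.2, 0.1, -0.3]
grip_width: 0.0003
grasp_force: 0.1
```

>>> {"op": "play_rows", "data": {
  "steps": [
    [[0,0.0005,0,0,0,0,0],[0,0.0005,0,0,0,0,0],[0,0,0,0,0,0,0]]
  ]
}}

```text
time_s: 21.55
tool_pos: [0.4617, -0.2334, 0.1564]
tool_rot: [180.0, -0.0, 84.4]
force: [-0.8, 0.5, -0.4]
grip_width: 0.0003
grasp_force: 0.2
```

>>> {"op": "play_rows", "data": {
  "steps": [
    [[0,0.0005,0,0,0,0,0],[0,0.0005,0,0,0,0,0],[0,0,0,0,0,0,0]]
  ]
}}

```text
time_s: 21.85
tool_pos: [0.4624, -0.2336, 0.1563]
tool_rot: [180.0, -0.0, 84.4]
force: [-2.2, 0.0, -0.4]
grip_width: 0.0004
grasp_force: 0.9
```

```bash
python3 - <<'E'
from h import *
c=read_camera("wrist"); o=get_obs(); print(o["force"],o["tool_pos"],o["tool_rot"])
g=cv2.cvtColor(c["frame"],cv2.COLOR_RGB2GRAY)
cv2.imwrite("pics/w15.png",c["frame"][:,:,::-1])
for y in (160,190,220,240): print(y,g[y,290:390:3].tolist())
E
```

```text
[-2.18166162 -0.79360878  0.37878637] [ 0.46242353 -0.23357451  0.15634918] [ 1.79990279e+02 -2.01246059e-02  8.44333586e+01]
160 [146, 124, 107, 105, 194, 203, 201, 203, 203, 204, 204, 161, 152, 154, 109, 123, 123, 107, 111, 163, 198, 217, 217, 217, 216, 216, 216, 215, 216, 214, 214, 214, 212, 212]
190 [142, 123, 108, 131, 202, 202, 203, 204, 203, 204, 203, 40, 42, 46, 32, 26, 31, 38, 137, 186, 212, 215, 216, 216, 217, 216, 216, 216, 215, 213, 214, 214, 215, 215]
220 [134, 124, 106, 162, 202, 202, 203, 202, 203, 205, 198, 36, 46, 24, 29, 30, 29, 113, 168, 203, 215, 216, 217, 217, 217, 217, 215, 214, 214, 214, 214, 214, 214, 213]
240 [116, 110, 110, 174, 203, 203, 203, 203, 203, 205, 117, 40, 41, 33, 30, 36, 15, 130, 187, 212, 215, 217, 215, 216, 215, 215, 215, 215, 213, 213, 212, 214, 212, 214]
```

>>> {"op": "play_rows", "data": {
  "steps": [
    [[0,0.0004,0,0,0,0,0],[0,0.0004,0,0,0,0,0],[0,0,0,0,0,0,0]]
  ]
}}

```text
time_s: 22.2
tool_pos: [0.4625, -0.2336, 0.1563]
tool_rot: [-179.9, -0.0, 84.4]
force: [-4.9, 0.2, 2.2]
grip_width: 0.0007
grasp_force: 2.8
```

```bash
python3 - <<'E'
from h import *
c=read_camera("wrist"); o=get_obs(); print(o["force"],o["tool_pos"],o["tool_rot"])
f=c["frame"]; cv2.imwrite("pics/w16.png",cv2.resize(f[60:260,220:420,::-1],(600,600),interpolation=cv2.INTER_CUBIC))
E
```

```text
[-5.45303913 -0.16654425  1.90787908] [ 0.46248532 -0.23359999  0.15627397] [-1.79918107e+02 -4.65518226e-02  8.44191713e+01]
```

>>> {"op": "play_rows", "data": {
  "steps": [
    [[0,-0.003,0,0,0,0,0],[0,-0.012,0,0,0,0,0],[0,-0.03,0,0,0,0,0],[0,0,-0.04,0,0,0,0],[0,0,-0.04,0,0,0,0],[0,0,0,0,0,0,0],[0,0,0,0,0,0,0]]
  ]
}}

```text
time_s: 22.95
tool_pos: [0.4201, -0.2292, 0.2375]
tool_rot: [179.7, -0.1, 84.5]
force: [-0.3, 0.1, 0.4]
grip_width: 0.0005
grasp_force: 0.0
```

```bash
python3 - <<'E'
from h import *
c=read_camera("wrist"); o=get_obs(); print(o["force"],o["tool_pos"],o["tool_rot"])
f=c["frame"]; cv2.imwrite("pics/w17.png",f[:,:,::-1])
g=cv2.cvtColor(f,cv2.COLOR_RGB2GRAY)
for y in (140,160,180,200,220,235): print(y,g[y,300:460:3].tolist())
for n in ("door","cabinet","pull"):
  for d in silhouettes("wrist",n)[:1]: print(n,d["p"],d["extent"])
E
```

```text
[-0.19096699 -0.0637141   0.2992749 ] [ 0.41927509 -0.22901716  0.23644822] [ 1.79845313e+02 -5.92319172e-02  8.44624940e+01]
140 [177, 183, 125, 124, 119, 120, 124, 121, 111, 152, 127, 128, 120, 119, 119, 117, 118, 112, 112, 186, 209, 207, 209, 209, 109, 114, 114, 115, 114, 145, 203, 218, 219, 218, 218, 217, 216, 216, 214, 213, 213, 213, 215, 215, 216, 215, 215, 213, 214, 214, 213, 213, 212, 210]
160 [121, 122, 122, 123, 125, 123, 124, 123, 125, 135, 131, 125, 94, 96, 92, 113, 111, 114, 121, 211, 208, 208, 209, 177, 44, 37, 32, 83, 119, 182, 218, 218, 219, 218, 216, 216, 216, 215, 215, 214, 216, 213, 214, 214, 215, 215, 213, 213, 210, 211, 212, 214, 212, 210]
180 [125, 122, 122, 123, 122, 121, 120, 115, 145, 128, 130, 98, 93, 93, 124, 114, 111, 114, 185, 209, 208, 209, 213, 34, 33, 30, 26, 115, 155, 206, 218, 219, 218, 217, 218, 215, 216, 216, 215, 216, 216, 216, 216, 215, 215, 213, 213, 213, 213, 213, 213, 212, 214, 213]
200 [124, 122, 123, 122, 121, 124, 120, 112, 148, 129, 129, 91, 94, 95, 113, 113, 116, 111, 210, 208, 208, 211, 102, 47, 34, 30, 90, 120, 190, 219, 218, 217, 217, 216, 216, 216, 215, 215, 217, 218, 216, 216, 214, 213, 214, 213, 213, 213, 213, 214, 214, 215, 214, 214]
220 [122, 123, 124, 126, 123, 126, 125, 116, 112, 122, 122, 121, 92, 92, 118, 111, 112, 187, 209, 207, 208, 211, 41, 28, 26, 28, 117, 164, 209, 217, 217, 217, 216, 217, 217, 217, 216, 216, 214, 216, 216, 215, 215, 214, 214, 214, 214, 215, 216, 216, 215, 215, 215, 216]
235 [124, 124, 123, 124, 125, 103, 105, 116, 122, 111, 114, 125, 123, 113, 112, 113, 112, 210, 208, 208, 211, 55, 42, 35, 28, 88, 122, 193, 217, 215, 215, 215, 217, 216, 217, 216, 215, 217, 214, 215, 216, 215, 216, 215, 215, 216, 217, 217, 217, 216, 216, 217, 214, 214]
cabinet 0.73 [331.2, 17.9, 543.7, 326.0]
pull 0.69 [314.7, 85.1, 372.6, 248.0]
```

```bash
python3 - <<'E'
from h import *
c=read_camera("wrist")
def ln(u1,u2,z):
    a,b=unproj(c,[u1,140],z),unproj(c,[u2,235],z); v=a-b; return a,b,np.degrees(np.arctan2(v[1],v[0]))-90
o=ln(356,349.5,.18);i=ln(370.5,361,.18);k=ln(388,379.8,.19)
for q in(o,i,k): print(q)
n=np.radians(k[2]); n=np.array([np.cos(n),np.sin(n)])
print("outer/inner dist from front (mm) at two ends",[((k[0]-p)@n*1e3).round(1) for p in(*o[:2],*i[:2])])
E
```

```text
(array([ 0.47438929, -0.17464887]), array([ 0.46759741, -0.23824012]), np.float64(-6.096380376608806))
(array([ 0.483704 , -0.1754613]), array([ 0.47551473, -0.23901444]), np.float64(-7.342504347791348))
(array([ 0.49181813, -0.17561395]), array([ 0.48562901, -0.23654278]), np.float64(-5.800179079471988))
outer/inner dist from front (mm) at two ends [np.float64(17.4), np.float64(17.8), np.float64(8.1), np.float64(9.8)]
```

View pics/w17.png

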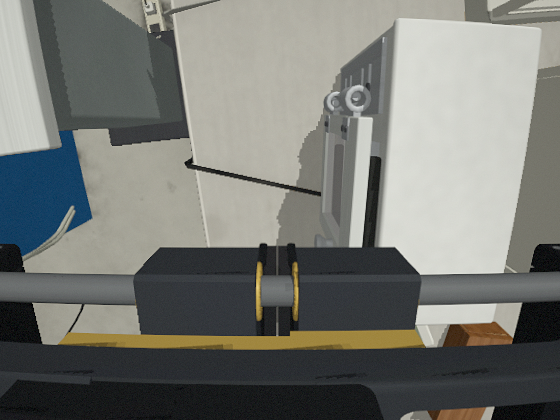

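The door hangs on both pins (rings at 332,100 and 357,98). It stands parallel to the front with its inner face about 9 mm off, against the seal, and the robot is clear.

```bash
python3 -c "
from h import *
print(sign_off())"
```

```text
the job is handed in; nothing more can be done
None
```

The door is hung on both hinge pins, down on its shoulders, and swung shut against its seal; the arm is clear, and the job was handed in at about 23 s of the 72 s allowed.

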